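# Clip the tape roll onto its stand

## Robot

A 6-joint arm with a two-finger parallel gripper is mounted at the origin on a cart in front of the work surface, level with it; the furniture and walls round the work are solid. World frame = base frame: x ahead of the robot, y to its left, z up, the work surface at z = 0. Lengths are in mm, angles in rad, forces in N, time in s.
With the tool pointing down it reaches from about 300 to 875 mm from the base axis. Payload 6.4 kg.
Tool frame: the origin (TCP) lies between the finger pads; the fingertips stand 14 mm ahead of it and the grasp point (between the pads) lies 5 mm behind it; z points along the fingers, y is the line along which they close (so a half turn about z gives the same grasp; the last joint's range is limited). The gripper opens to 85 mm and grips with 20 to 120 N. Pads are 22 mm wide; open, the fingers measure 114 mm over their backs; the gripper's body (76 mm by 85 mm) begins 54 mm behind the grasp point. The pads swing forward as they close: fully open they stand 13 mm farther back than shut.
Start: joints at [-1.418, 0.181, 1.607, -0, 1.354, -0.206], TCP at [201.928, -538.392, 217.888] pointing down, gripper open.
Joint ranges: [-2.99, 2.99], [-0.89, 2.07], [0.3, 2.58], [-1.14, 4.28], [0, 2.63], [-3.12, 3.12]. Speed limits (rad/s): [2.57, 2.57, 3.01, 3.14, 3.14, 3.14].

## Interface

Orientations are given as a rotation vector (axis times angle).
In Python, from station import arm gives the robot as it stands.
- The arm moves only by the tool move_arm, never from a script. Its argument "plan" is a list of rows, each a list of 4 numbers: the shift along the world's x, y, z scaled (see below), then the turn about the world's z scaled (see below). In form: [[tx, ty, tz, yaw], ...]. A call has exactly 8 rows; each row shifts and turns the commanded pose from where the row before left it; what a row does not reach is not made up. The controller multiplies each number of a shift by 0.2 m and each number of a turn by 45 degrees. A row lasts 1/12 s, in which the tool goes at most 41.7 mm and 7.16 degrees, less where a joint would pass 70% of its speed; a pose out of reach is approached as far as the arm can. A call with a number of a shift or a turn outside -1 to 1 is refused whole. A call with a gripper value outside its range is refused whole. "grip" is the closure in counts, from 0 (fully open) to 255 (shut), set as the call begins (left out, the last holds). The fingers move at their own pace and stop on an object; "force" is the grip in N (left out, the last holds). Time passes only in rows, so rows that do not move let the fingers close, or fill a call up. It gives the time, the measured TCP pose, the force, the opening and the grip force at its end, in the units of the state.
- arm.get_obs(): the state, without advancing time (a new reading comes with each control period).
- arm.read_camera(name): name is "side" or "top" or "wrist"; returns a dict with "image" (420x560x3 uint8, red, green, blue), "range_z" (420x560 float32, mm along the optical axis (not along the pixel's ray), 0 where there is no reading), "fx", "fy", "cx", "cy" (pixels), "origin" and "rotation" of the camera in the world. Camera axes: x right, y down, z forward; pixel columns grow to the right and rows downward; lengths in mm; the calibration is good to about 2 mm. A picture is of the moment at which its call begins.
- arm.sign_off(): hands the job in; it is judged then, once.
The state is a dict: "time": time; "joint_pos": joint angles; "dq": joint speeds; "joint_efforts": joint torques, N m; "ee_pos": TCP position; "eef_rot": TCP orientation; "force": force on the tool from outside, world axes, zero at the start; "moment": the same for the moment, N m; "width": opening from 0.0 (shut) to 1.0 (fully open); "grasp_force": force on a finger pad.
Only numpy, scipy, OpenCV 4.12 (cv2) and the standard library are available. Lean on these libraries where they do the work, as an engineer would, in place of code of your own. Each camera call takes 0.05 s, during which the arm holds its last target. There are 200 camera calls.

## Task

Secure the tape roll on its stand: pick up the blue open clip by its upright tab, lay it on the white plate on top of the roll with its mouth toward the steel post, and slide it sideways into the groove of the post until it snaps fully home, with the post bearing on the back of the mouth. Do it gently: never press the back of the mouth against the post with more than 15 N, nor the clip on the stand with more than 30 N; then let go and leave the mug, earbud case, toy car and screwdriver where they are.

Things in the scene. Friction and masses are not known exactly. Their poses are not given: they have to be found in the camera images.
- clip: Blue open clip lying flat, 5 mm thick, about 75 g. Origin: underside, centre of its 16 mm round seat; x out of the mouth, z up. Two sprung prongs, 32 mm over their outsides, reach x = +9 mm; their round slippery noses leave a 12.5 mm mouth. Flat back of the mouth at x = -8 mm. Behind it a tail 16 mm wide goes to x = -47 mm and carries the grip tab.
- clip_tab (a point): Middle of the clip's ribbed upright grip tab, at x = -32 mm, z = 24 mm in the clip's frame. The tab spans x = -44 to -20 mm, is 10 mm thick across y and reaches from z = 5 to 40 mm; pinch it across y.
- seat_pad: White pad, 8 mm wide: the back of the clip's mouth (fixed in the clip; same origin and axes as the clip). It touches the post only when the clip is fully home. Pushing the clip on takes about 3 to 9 N (the more, the harder it rubs on the plate); this drops as the prongs snap past the post, then the pad meets the rigid post and the force rises steeply.
- stand: Fixed tape stand: dark base 166 (x) x 96 x 7 mm; origin under its middle, z up, -x end roughly toward the robot. On it a carriage is clamped off the middle by up to 25 mm either way along x (not measured; rigid under this job's forces; central in y). On the carriage, on one axis: tan tape roll 104 mm across, top at z = 34 mm; white top plate, 80 mm wide, from 80 mm on the -x side of the axis to 48 mm on the other; steel post.
- stand_top (a point): Middle of the stand at the height of the plate's upper face (40 mm over the desk); axes as the stand. The post axis is up to 25 mm from it along x. Post: groove core 16 mm in diameter, 6.5 mm high, starting at the plate's face; above it a cap 24 mm in diameter, 7.5 mm high. The clip may enter from any side; coming along +x from the -x side, the post is straight ahead.
- mug: Green mug, 86 x 116 x 94 mm, origin under its middle; bystander.
- earbud_case: White earbud case, 47 x 60 x 24 mm, origin under its middle; bystander.
- toy_car: White toy police car, 34 x 77 x 28 mm, origin under its middle; bystander.
- screwdriver: Small red screwdriver, 12 x 125 x 12 mm, origin under its middle; bystander.

How it is judged (in metres and radians):
On the way:
1. the clip is at the height of the groove, over the plate, not yet on the post (z of clip in the frame of stand_top between -0.003 and 0.005 m and horizontal distance between clip and stand_top below 0.075 m and not (contact force between seat_pad and stand above 0.2 N)), for 0.05 s.
At the end, for the whole second after the job is handed in: The clip sits fully home in the groove: the pad at the back of its mouth bears on the post (held there by the prongs, over 0.2 N), the clip lies level (within 0.12 rad) with its underside within 3 mm of the plate's face and its origin within 30 mm of the middle of the stand, at rest (contact force between seat_pad and stand above 0.2 N and z of clip in the frame of stand_top between -0.003 and 0.003 m and horizontal distance between clip and stand_top below 0.03 m and angle between clip's own z axis and vertical below 0.12 rad and linear speed of clip below 0.02 m/s); the robot touches nothing.
It fails at once if the back of the clip's mouth is pressed against the post with more than 15 N (contact force between seat_pad and stand above 15 N).
It fails at once if the clip is pressed on the stand with more than 30 N (contact force between clip and stand above 30 N).
It fails at once if a bystander is moved by more than 15 mm (distance of any of mug, earbud_case, toy_car, screwdriver from where it was at the start of the episode above 0.015 m).
It also fails if it takes over 40 s, if anything falls off the work surface, if the arm or the gripper's body presses on something with over 40 N, if the wrist force passes 120 N, or if a joint passes its speed limit or range.

## Working session

There is one attempt and no reset: what is moved stays moved. The work goes in short steps, Python scripts to look and compute and a tool call to move; the robot and the scene stay as the last step left them, time stands still between calls to the robot, and variables do not carry over. Pictures are saved under pics/ and viewed, at most 10 in all, crops included, and the job is handed in when it is done.

Besides the shell and the picture viewer there is one more tool, called after "Request:" by a JSON object that holds its "name" and its "arguments". move_arm: Moves the arm, as the interface text tells. Its arguments: {"type":"object","properties":{"plan":{"type":"array"},"grip":{"type":"number"},"force":{"type":"number"}},"required":["plan"]}

```bash
mkdir -p pics
python3 - <<'E'
from station import arm
import cv2,numpy as np
o=arm.get_obs();print(o)
for n in("side","top"):
    c=arm.read_camera(n);np.savez("pics/%s0.npz"%n,**c)
    cv2.imwrite("pics/%s0.png"%n,c["image"][:,:,::-1]);print(n,c["fx"],c["cx"],c["cy"],c["origin"],c["rotation"])
E
```

```text
{'time': 0.0, 'joint_pos': array([-1.41827286e+00,  1.81543019e-01,  1.60799793e+00, -4.22116944e-05,
        1.35379050e+00, -2.06317085e-01]), 'dq': array([-0.0014381 , -0.00014533, -0.00142558,  0.00112443,  0.0018509 ,
        0.00044803]), 'joint_efforts': array([-1.21645164e-03, -4.44870079e+01, -3.51343346e+01, -2.99280682e-04,
        9.00823390e-03, -4.67820598e-05]), 'ee_pos': array([ 201.83916284, -537.80145549,  216.9879247 ]), 'eef_rot': array([-3.08944774e+00, -5.60349777e-01, -8.73460013e-06]), 'force': array([ 0.48101789, -0.35512778, -0.45765877]), 'moment': array([0.00759099, 0.01280255, 0.00998535]), 'grasp_force': 0.0, 'width': 1.0000953136782056}
side 424.9481965260087 278.44001404528274 207.96846006478057 [ 209.38202224 -896.98590884  553.49259028] [-2.019656    0.28521332 -0.17527122]
top 399.643048663983 272.8065850496197 202.00892777952484 [ 398.98443976   96.90874693 1076.06552359] [-2.13421794  2.18349047 -0.13822146]
```

View pics/top0.png

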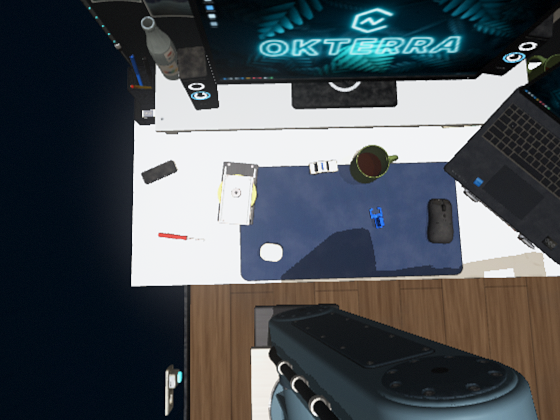

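View pics/side0.png

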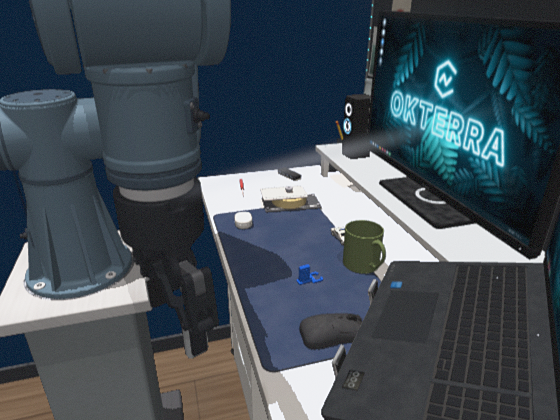

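The top view shows the stand at (237,192), with its post at about (236,193), and the blue clip at (377,217). The side view shows the tab at (304,271) and the mouth at (316,279). Next I'll measure both.

```bash
cat > h.py <<'E'
import numpy as np,cv2
from scipy.spatial.transform import Rotation as R
def cloud(c):
    v,u=np.mgrid[0:420,0:560]; z=c["range_z"]
    p=np.stack([(u-c["cx"])/c["fx"]*z,(v-c["cy"])/c["fy"]*z,z],-1)
    P=p@R.from_rotvec(c["rotation"]).as_matrix().T+c["origin"]; P[z==0]=np.nan; return P
def ray(c,u,v,h):
    d=R.from_rotvec(c["rotation"]).as_matrix()@np.array([(u-c["cx"])/c["fx"],(v-c["cy"])/c["fy"],1])
    return c["origin"]+d*(h-c["origin"][2])/d[2]
def blue(c):
    h=cv2.cvtColor(np.ascontiguousarray(c["image"]),cv2.COLOR_RGB2HSV)
    return cv2.inRange(h,(100,190,110),(125,255,255))>0
E
python3 - <<'E'
from h import *
np.set_printoptions(precision=1,suppress=True,linewidth=150)
for n,(a,b,w,h) in (("top",(355,200,40,35)),("side",(285,255,50,40))):
    c=dict(np.load("pics/%s0.npz"%n)); m=blue(c); k=np.zeros_like(m);k[b:b+h,a:a+w]=1;m&=k
    P=cloud(c)[m]; print(n,m.sum())
    for lo,hi in((-5,10),(10,30),(30,50)):
        q=P[(P[:,2]>lo)&(P[:,2]<hi)]
        if len(q): print(lo,len(q),q.mean(0),q.min(0),q.max(0))
    im=c["image"][b:b+h,a:a+w,::-1]; cv2.imwrite("pics/z%s.png"%n,cv2.resize(im,None,fx=10,fy=10,interpolation=0))
c=dict(np.load("pics/top0.npz"));P=cloud(c)
im=c["image"][150:240,205:270,::-1];cv2.imwrite("pics/zstand.png",cv2.resize(im,None,fx=6,fy=6,interpolation=0))
a=cv2.resize(cv2.imread("pics/ztop.png"),(400,350));b=cv2.resize(cv2.imread("pics/zside.png"),(400,320));b=cv2.copyMakeBorder(b,0,230,0,0,0)[:540]
s=cv2.imread("pics/zstand.png");a=cv2.copyMakeBorder(a,0,190,0,0,0);s=cv2.resize(s,(390,540))
cv2.imwrite("pics/z.png",np.hstack([a,s])); 
sub=P[150:240,205:270].reshape(-1,3); 
for lo,hi in((3,12),(37,43),(50,60)):
    q=sub[(sub[:,2]>lo)&(sub[:,2]<hi)]; print(lo,len(q),q.mean(0),cv2.minAreaRect(q[:,:2].astype(np.float32)))
E
```

```text
top 125
-5 81 [ 488.8 -185.9    4.4] [ 458.7 -204.9   -2.2] [ 513.  -169.2    9. ]
10 10 [ 468.3 -184.1   15.8] [ 460.1 -185.9   10.2] [ 479.7 -181.8   27. ]
30 34 [ 470.8 -188.5   39. ] [ 459.4 -193.5   30.7] [ 482.7 -183.3   44.8]
side 149
-5 87 [ 483.4 -192.3    4.6] [ 454.5 -202.6    0.6] [ 508.1 -171.1    8.6]
10 29 [ 470.5 -194.2   21. ] [ 460.  -197.9   10.7] [ 480.5 -191.1   29.9]
30 33 [ 467.9 -193.3   38.6] [ 457.8 -197.1   31.2] [ 478.1 -189.6   42.2]
3 643 [592.1 169.9   6.8] ((547.0303955078125, 171.3053436279297), (139.8064422607422, 224.1923370361328), 88.74393463134766)
37 1242 [535.5 189.3  40. ] ((536.5400390625, 185.76490783691406), (86.94650268554688, 127.76604461669922), 83.66638946533203)
50 64 [552.6 187.8  53.9] ((552.6261596679688, 187.7503662109375), (22.636272430419922, 20.81943130493164), 25.589014053344727)
```

View pics/z.png

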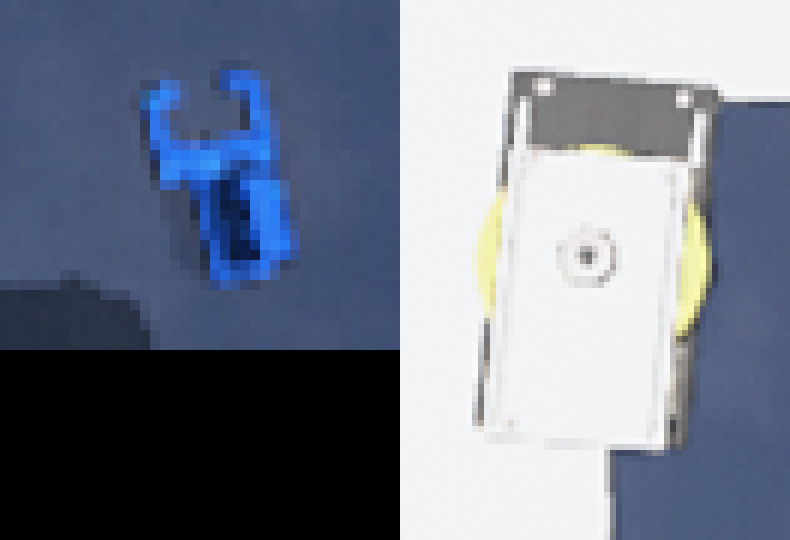

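Clip: the mouth points to world +x at a yaw of about +11°, and the tab is near (470,-189). Stand: yaw is about -5°, with the post near (552,188). I'll move above the clip and refine with the wrist camera.

Request:
{"name": "move_arm", "arguments": {"plan": [[0.12,0.155,0,-0.025],[0.12,0.155,0,-0.025],[0.12,0.155,0,-0.025],[0.12,0.155,0,-0.025],[0.12,0.155,0,-0.025],[0.12,0.155,0,-0.025],[0.12,0.155,0,-0.025],[0.12,0.155,0,-0.025]], "grip": 0}}

```text
time: 0.77
ee_pos: [394.5, -288.5, 217.7]
eef_rot: [-3.126, -0.314, 0.0]
force: [0.2, -0.3, -0.4]
width: 1.001
grasp_force: 0.0
```

Request:
{"name": "move_arm", "arguments": {"plan": [[0.1,0.15,-0.08,0],[0.1,0.15,-0.08,0],[0.1,0.1,-0.08,0],[0.08,0.1,-0.08,0],[0,0,-0.03,0],[0,0,0,0],[0,0,0,0],[0,0,0,0]]}}

```text
time: 1.43
ee_pos: [469.9, -191.4, 148.5]
eef_rot: [3.125, 0.315, 0.001]
force: [0.4, -0.6, 0.2]
width: 0.999
grasp_force: 0.0
```

Run:
```python
from station import arm
from h import *
np.set_printoptions(precision=1,suppress=True,linewidth=150)
o=arm.get_obs();print(o["time"],o["ee_pos"],R.from_rotvec(o["eef_rot"]).as_matrix()[:,0:2].T*100)
for n in("wrist","top"):
    c=arm.read_camera(n);np.savez("pics/%s1.npz"%n,**c)
    cv2.imwrite("pics/%s1.png"%n,c["image"][:,:,::-1]);print(n,c["origin"],c["fx"])
    m=blue(c)
    if n=="wrist":
        P=cloud(c)[m]; print(m.sum())
        for lo,hi in((-5,10),(10,30),(30,50)):
            q=P[(P[:,2]>lo)&(P[:,2]<hi)]
            if len(q): print(lo,len(q),q.mean(0),cv2.minAreaRect(q[:,:2].astype(np.float32)))
```

```text
1.4333 [ 469.9 -191.4  148.5] [[ 98.   19.9   0. ]
 [ 19.9 -98.    0.1]]
wrist [ 535.4 -177.6  305.5] 334.02162514778985
14
-5 10 [ 488.4 -188.4    5.5] ((486.92791748046875, -185.99855041503906), (42.54799270629883, 28.48642921447754), 11.215657234191895)
30 4 [ 467.5 -189.1   40.6] ((469.96197509765625, -189.2479248046875), (22.245525360107422, 7.936255931854248), 5.871222496032715)
top [ 399.    96.9 1076.1] 399.643048663983
```

View pics/wrist1.png

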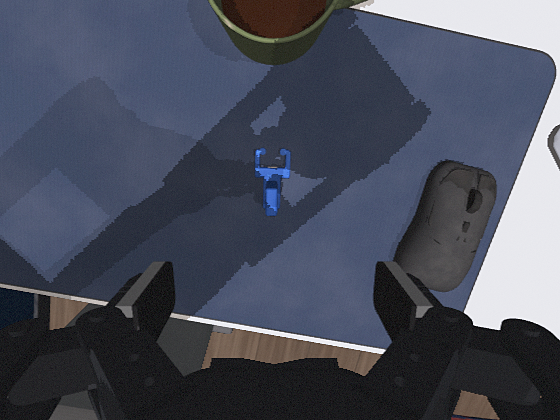

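The wrist view shows the clip at (272,180) with its mouth up, aligned with the tool. The tab is at about (271,195).

Run:
```python
from h import *
np.set_printoptions(precision=1,suppress=True,linewidth=150)
c=dict(np.load("pics/wrist1.npz"))
h=cv2.cvtColor(c["image"],cv2.COLOR_RGB2HSV);m=cv2.inRange(h,(105,180,60),(125,255,255))>0
m[:140]=0;m[225:]=0;m[:,:245]=0;m[:,300:]=0
P=cloud(c)[m];print(m.sum())
for lo,hi in((-5,10),(30,36),(36,46)):
    q=P[(P[:,2]>lo)&(P[:,2]<hi)]
    if len(q):print(lo,len(q),q.mean(0),cv2.minAreaRect(q[:,:2].astype(np.float32)))
# rows: left/right edges
for v in range(148,220,4):
    u=np.where(m[v])[0]
    if len(u): print(v,u.min(),u.max(),P[:0].shape, ray(c,(u.min()+u.max())/2,v,5)[:2], ray(c,(u.min()+u.max())/2,v,40)[:2], np.nanmedian(cloud(c)[v,u,2]))
```

```text
164
-5 77 [ 484.6 -186.6    5.6] ((482.35394287109375, -186.46034240722656), (52.89524841308594, 29.90657615661621), 9.818283081054688)
30 5 [ 476.  -190.9   32.7] ((474.13641357421875, -192.24728393554688), (18.746267318725586, 4.557170867919922), 29.630258560180664)
36 66 [ 471.5 -188.9   40.2] ((470.0508117675781, -188.74000549316406), (23.338241577148438, 9.823118209838867), 11.10207748413086)
164 258 258 (0, 3) [ 493.1 -171.9] [ 498.  -172.6] 5.831346026699862
168 262 285 (0, 3) [ 492.3 -186.3] [ 497.3 -185.3] 5.659556358057046
172 256 256 (0, 3) [ 485.6 -171.5] [ 491.4 -172.2] 5.737967771542742
176 258 282 (0, 3) [ 484.6 -184.7] [ 490.5 -183.8] 5.701588267063073
180 265 278 (0, 3) [ 481.2 -186.7] [ 487.5 -185.7] 6.566448755062424
184 272 275 (0, 3) [ 478.  -189.2] [ 484.6 -187.9] 23.548713423098548
188 268 279 (0, 3) [ 474.3 -190. ] [ 481.4 -188.5] 40.39571177324993
192 266 266 (0, 3) [ 469.3 -184. ] [ 477.  -183.2] 40.82800453753663
196 264 276 (0, 3) [ 466.3 -188.3] [ 474.3 -187.1] 39.3483545422294
200 277 277 (0, 3) [ 463.9 -195.4] [ 472.2 -193.3] 33.52249617133839
204 275 279 (0, 3) [ 460.1 -196.2] [ 468.9 -194. ] 39.57816268331328
208 266 276 (0, 3) [ 455.2 -191.5] [ 464.6 -189.9] 39.91890036521204
212 276 276 (0, 3) [ 452.4 -196.8] [ 462.  -194.6] 42.390547893539235
```

Request:
{"name": "move_arm", "arguments": {"plan": [[0,0.01,-0.14,0],[0,0,-0.14,0],[0,0,-0.14,0],[0,0,-0.12,0],[0,0,-0.06,0],[0,0,-0.02,0],[0,0,0,0],[0,0,0,0]]}}

```text
time: 2.2
ee_pos: [470.5, -189.4, 24.9]
eef_rot: [3.125, 0.315, 0.002]
force: [0.0, -0.4, 1.0]
width: 1.0
grasp_force: 0.0
```

Request:
{"name": "move_arm", "arguments": {"plan": [[0,0,0,0],[0,0,0,0],[0,0,0,0],[0,0,0,0],[0,0,0,0],[0,0,0,0],[0,0,0,0],[0,0,0,0]], "grip": 255, "force": 50}}

```text
time: 2.87
ee_pos: [470.2, -188.6, 24.2]
eef_rot: [3.125, 0.317, 0.001]
force: [-0.5, -0.8, 2.0]
width: 0.086
grasp_force: 48.9
```

Request:
{"name": "move_arm", "arguments": {"plan": [[0,0,0.05,0],[0,0,0.13,0],[0,0,0.15,0],[0,0,0.15,0],[0,0.1,0.13,0],[0,0.18,0.05,-0.04],[0,0.19,0,-0.04],[0,0.19,0,-0.04]]}}

```text
time: 3.53
ee_pos: [470.3, -55.6, 157.7]
eef_rot: [3.136, 0.164, 0.004]
force: [1.2, 1.4, -0.7]
width: 0.085
grasp_force: 48.9
```

Request:
{"name": "move_arm", "arguments": {"plan": [[-0.02,0.19,0,-0.05],[-0.02,0.19,0,-0.05],[-0.02,0.19,0,-0.05],[-0.02,0.19,0,-0.05],[-0.02,0.19,0,-0.04],[0,0.19,0,0],[0,0.1,0,0],[0,0,0,0]]}}

```text
time: 4.2
ee_pos: [449.1, 195.3, 156.5]
eef_rot: [-3.138, 0.12, -0.0]
force: [-0.3, -0.6, -0.1]
width: 0.082
grasp_force: 49.0
```

Request:
{"name": "move_arm", "arguments": {"plan": [[0,0,0,0],[0,0,0,0],[0,0,0,0],[0,0,0,0],[0,0,0,0],[0,0,0,0],[0,0,0,0],[0,0,0,0]]}}

```text
time: 4.87
ee_pos: [450.0, 191.3, 155.9]
eef_rot: [-3.139, 0.128, 0.0]
force: [-0.2, -0.2, 0.1]
width: 0.086
grasp_force: 48.9
```

Run:
```python
from station import arm
from h import *
np.set_printoptions(precision=1,suppress=True,linewidth=150)
o=arm.get_obs();print(o["time"],o["ee_pos"],R.from_rotvec(o["eef_rot"]).as_matrix()[:,0:2].T*100,o["force"],o["grasp_force"])
c=arm.read_camera("wrist");np.savez("pics/wrist2.npz",**c)
cv2.imwrite("pics/wrist2.png",c["image"][:,:,::-1]);print(c["origin"])
P=cloud(c)
for lo,hi in((37,43),(50,60)):
    q=P[(P[...,2]>lo)&(P[...,2]<hi)]; print(lo,len(q),q.mean(0),cv2.minAreaRect(q[:,:2].astype(np.float32)))
```

```text
4.8667 [450.  191.3 155.9] [[ 99.7  -8.2  -0. ]
 [ -8.2 -99.7  -0. ]] [-0.2 -0.2  0.1] 48.94756279885769
[516.7 186.  312.9]
37 16901 [539.4 189.1  41. ] ((535.9552612304688, 189.7064208984375), (83.38510131835938, 128.30618286132812), 83.96435546875)
50 907 [551.6 187.9  54.9] ((551.6670532226562, 187.9501495361328), (23.18769073486328, 22.86606788635254), 69.4126968383789)
```

View pics/wrist2.png

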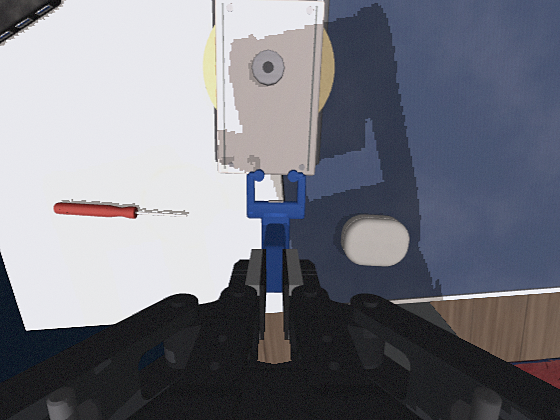

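The wrist view shows the post at (268,67), and the held clip with its noses at (258,175) and (296,175) and its crossbar at row 210. Next I'll compute the clip's pose in the grip.

```bash
cat >> h.py <<'E'
def clip(c,tcp,yaw,box=(160,300,235,315)):
    "clip points in the tool-yaw frame, relative to TCP; prints side edges per x slice"
    h=cv2.cvtColor(np.ascontiguousarray(c["image"]),cv2.COLOR_RGB2HSV);m=cv2.inRange(h,(105,150,30),(125,255,255))>0
    k=np.zeros_like(m);k[box[0]:box[1],box[2]:box[3]]=1;m&=k
    P=cloud(c)[m]-tcp; q=P@R.from_euler("z",yaw).as_matrix(); return q[~np.isnan(q[:,0])]
E
python3 - <<'E'
from h import *
np.set_printoptions(precision=1,suppress=True,linewidth=150)
c=dict(np.load("pics/wrist2.npz"));tcp=np.array([450,191.3,155.9]);yaw=np.arctan2(-.082,.997)
q=clip(c,tcp,yaw);print(len(q),q.min(0),q.max(0))
l=q[(q[:,2]<-12)];print("low z",np.median(l[:,2]))
for a in range(6,46,4):
    s=l[(l[:,0]>=a)&(l[:,0]<a+4)]
    if len(s):print(a,len(s),s[:,1].min(),s[:,1].max(),(s[:,1].min()+s[:,1].max())/2,np.median(s[:,2]))
print("rect",cv2.minAreaRect(l[:,:2].astype(np.float32)))
print("post rel",(np.array([551.7,188,0])-tcp)@R.from_euler("z",yaw).as_matrix())
E
```

```text
3076 [ -27.5  -29.3 -155. ] [40.2 15.  30.4]
low z -18.15038687852848
6 69 -8.168920376407291 6.84712004865358 -0.6609001638768555 -18.09455134871513
10 232 -15.203743084968517 6.815362590139942 -4.194190247414287 -17.93530015829147
14 387 -16.374766411661128 14.9674091816816 -0.703678614989764 -18.17437912211176
18 422 -16.23939807508403 14.984591354382992 -0.6274033603505185 -18.099777699546436
22 197 -16.13158985681874 14.823502900091873 -0.654043478363433 -18.47798350936955
26 110 -16.010696122855784 14.724902305361612 -0.6428969087470859 -18.26217260928523
30 108 -16.285359623659243 14.691644230499303 -0.7968576965799699 -18.017907245422208
34 227 -16.318383703120386 14.582018352716391 -0.8681826752019974 -18.056340874847848
38 97 -14.66454758882972 13.499056957511085 -0.5827453156593174 -18.203965702147457
rect ((6.282293319702148, -8.866771697998047), (77.07894897460938, 36.85916519165039), 22.18229103088379)
post rel [ 101.6    5.  -155.9]
```

Request:
{"name": "move_arm", "arguments": {"plan": [[0.04,0.004,-0.05,0],[0.04,0.004,-0.1,0],[0.04,0.004,-0.1,0],[0.04,0.004,-0.09,0],[0,0,-0.05,0],[0,0,-0.03,0],[0,0,-0.015,0],[0,0,0,0]]}}

```text
time: 5.58
ee_pos: [481.4, 194.8, 68.7]
eef_rot: [3.139, -0.127, -0.001]
force: [-0.4, -0.5, -0.1]
width: 0.084
grasp_force: 49.0
```

Request:
{"name": "move_arm", "arguments": {"plan": [[0,0,0,0],[0,0,0,0],[0,0,0,0],[0,0,0,0],[0,0,-0.005,0],[0,0,0,0],[0,0,0,0],[0,0,0,0]]}}

```text
time: 6.25
ee_pos: [481.9, 194.8, 67.9]
eef_rot: [3.139, -0.127, -0.0]
force: [0.1, -0.4, -0.9]
width: 0.085
grasp_force: 49.0
```

Run:
```python
from station import arm
from h import *
np.set_printoptions(precision=2,suppress=True,linewidth=150)
o=arm.get_obs();print(o["time"],o["ee_pos"],o["force"],o["grasp_force"])
x=R.from_rotvec(o["eef_rot"]).as_matrix()[:,0];yaw=np.arctan2(x[1],x[0])
c=arm.read_camera("wrist");np.savez("pics/wrist3.npz",**c)
cv2.imwrite("pics/wrist3.png",c["image"][:,:,::-1])
P=cloud(c);Y=R.from_euler("z",yaw).as_matrix()
q=clip(c,o["ee_pos"],yaw);l=q[(q[:,2]<-12)&(q[:,2]>-30)]
for a in range(14,44,4):
    s=l[(l[:,0]>=a)&(l[:,0]<a+4)]
    if len(s):print(a,len(s),s[:,1].min(),s[:,1].max(),(s[:,1].min()+s[:,1].max())/2,np.median(s[:,2]))
print("front",l[:,0].max(),"plate z",np.nanmedian(P[90:150,240:300,2]))
k=(P[...,2]>51)&(P[...,2]<60);k[160:]=0
p=P[k];print(len(p),p.mean(0),"post rel",(np.array(cv2.minEnclosingCircle(p[:,:2].astype(np.float32))[0]+(0,))-o["ee_pos"])@Y)
```

```text
6.25 [481.91 194.79  67.88] [ 0.06 -0.44 -0.9 ] 48.96035389043391
14 399 -16.28734042543058 14.896175604999115 -0.6955824102157315 -18.15385529430847
18 409 -16.200288043927692 14.92802901955431 -0.6361295121866908 -18.15410866839909
22 181 -16.053573955481106 14.824412468898608 -0.6145807432912491 -18.479645785192474
26 105 -15.928467421676807 14.75876234882033 -0.5848525364282384 -18.251328012847722
30 104 -15.866700056249512 14.653850177034805 -0.6064249396073533 -18.131877786356867
34 217 -16.338153362709516 14.581009551564764 -0.8785719055723762 -18.03353685168318
38 99 -15.09190613303363 13.35760575544803 -0.8671501887927997 -18.288246673393104
front 40.1998281574912 plate z 42.37993159613201
1862 [551.97 187.8   55.01] post rel [ 70.27  -1.3  -67.88]
```

View pics/wrist3.png

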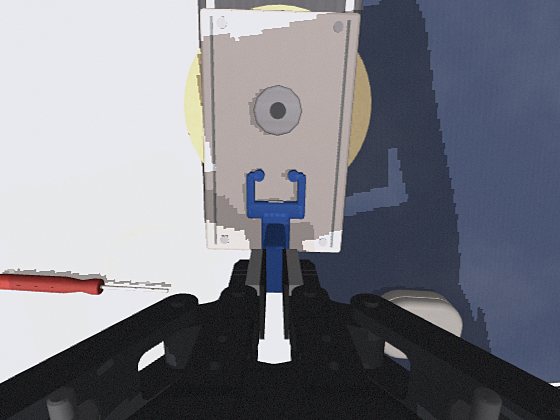

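The wrist view shows the post at (278,110) and the clip's centreline at about column 276, so it is aligned to within 1 mm with 39 mm left to go. I'll lower gently onto the plate.

Request:
{"name": "move_arm", "arguments": {"plan": [[0,-0.003,-0.003,0],[0,0,-0.003,0],[0,0,-0.003,0],[0,0,-0.003,0],[0,0,0,0],[0,0,0,0],[0,0,0,0],[0,0,0,0]]}}

```text
time: 6.97
ee_pos: [482.0, 194.2, 65.5]
eef_rot: [-3.139, 0.127, -0.0]
force: [0.5, 0.5, -0.9]
width: 0.087
grasp_force: 49.0
```

Request:
{"name": "move_arm", "arguments": {"plan": [[0,0,-0.003,0],[0,0,0,0],[0,0,-0.002,0],[0,0,0,0],[0,0,0,0],[0,0,0,0],[0,0,0,0],[0,0,0,0]]}}

```text
time: 7.63
ee_pos: [481.9, 194.2, 64.5]
eef_rot: [3.139, -0.127, 0.0]
force: [-0.3, -0.4, -1.0]
width: 0.088
grasp_force: 49.0
```

Request:
{"name": "move_arm", "arguments": {"plan": [[0,0,-0.002,0],[0,0,0,0],[0,0,0,0],[0,0,0,0],[0,0,0,0],[0,0,0,0],[0,0,0,0],[0,0,0,0]]}}

```text
time: 8.3
ee_pos: [482.0, 194.2, 64.2]
eef_rot: [3.139, -0.127, 0.0]
force: [-1.3, -0.5, 1.5]
width: 0.085
grasp_force: 49.3
```

Request:
{"name": "move_arm", "arguments": {"plan": [[0,0,-0.002,0],[0,0,0,0],[0,0,0,0],[0,0,0,0],[0,0,0,0],[0,0,0,0],[0,0,0,0],[0,0,0,0]]}}

```text
time: 8.97
ee_pos: [482.1, 194.1, 64.1]
eef_rot: [3.139, -0.127, 0.001]
force: [-1.5, -1.7, 5.3]
width: 0.085
grasp_force: 49.9
```

Contact with the plate is at z ≈ 64.2. I'll ease off a little and slide forward.

Request:
{"name": "move_arm", "arguments": {"plan": [[0,0,0.0015,0],[0.02,-0.0016,0,0],[0.02,-0.0016,0,0],[0.02,-0.0016,0,0],[0.02,-0.0016,0,0],[0.01,-0.001,0,0],[0,0,0,0],[0,0,0,0]]}}

```text
time: 9.63
ee_pos: [500.7, 192.7, 64.1]
eef_rot: [-3.139, 0.128, -0.002]
force: [0.3, 0.1, 2.9]
width: 0.083
grasp_force: 49.4
```

Run:
```python
from station import arm
from h import *
np.set_printoptions(precision=2,suppress=True,linewidth=150)
o=arm.get_obs();print(o["time"],o["ee_pos"],o["force"],o["grasp_force"])
x=R.from_rotvec(o["eef_rot"]).as_matrix()[:,0];yaw=np.arctan2(x[1],x[0])
c=arm.read_camera("wrist");np.savez("pics/wrist4.npz",**c)
P=cloud(c);Y=R.from_euler("z",yaw).as_matrix()
q=clip(c,o["ee_pos"],yaw);l=q[(q[:,2]<-12)&(q[:,2]>-30)]
for a in range(14,44,4):
    s=l[(l[:,0]>=a)&(l[:,0]<a+4)]
    if len(s):print(a,len(s),(s[:,1].min()+s[:,1].max())/2,np.median(s[:,2]))
k=(P[...,2]>51)&(P[...,2]<60);k[165:]=0
p=P[k];print(len(p),p.mean(0),"post rel",(np.array(cv2.minEnclosingCircle(p[:,:2].astype(np.float32))[0]+(0,))-o["ee_pos"])@Y,(p.mean(0)-o["ee_pos"])@Y,"front",l[:,0].max())
```

```text
9.6333 [500.73 192.74  64.11] [0.32 0.06 2.93] 49.37581121921539
14 388 -0.15116341453737636 -18.065138951572564
18 412 -0.06827053833422969 -18.0119034216807
22 188 -0.10102517665808097 -18.400478686890352
26 103 -0.13258042427660932 -18.187776961982337
30 113 -0.37962661186808244 -17.851122411028797
34 211 -0.4229081015137863 -17.973528139251272
38 107 -0.31565212093266304 -18.171547441472796
1535 [553.47 187.67  54.97] post rel [ 51.4   -0.81 -64.11] [52.97 -0.78 -9.14] front 40.16411476710218
```

Request:
{"name": "move_arm", "arguments": {"plan": [[0,-0.0025,0.001,0],[0.01,-0.0008,0,0],[0.01,-0.0008,0,0],[0.01,-0.0008,0,0],[0,0,0,0],[0,0,0,0],[0,0,0,0],[0,0,0,0]]}}

```text
time: 10.35
ee_pos: [506.1, 191.7, 64.1]
eef_rot: [-3.139, 0.127, -0.0]
force: [0.1, 0.4, 0.7]
width: 0.079
grasp_force: 49.2
```

Request:
{"name": "move_arm", "arguments": {"plan": [[0.005,-0.0004,0,0],[0.005,-0.0004,0,0],[0.005,-0.0004,0,0],[0,0,0,0],[0,0,0,0],[0,0,0,0],[0,0,0,0],[0,0,0,0]]}}

```text
time: 11.02
ee_pos: [508.9, 191.5, 64.1]
eef_rot: [-3.139, 0.127, -0.0]
force: [0.5, 0.4, -0.2]
width: 0.084
grasp_force: 49.1
```

Request:
{"name": "move_arm", "arguments": {"plan": [[0.005,-0.0004,0,0],[0.005,-0.0004,0,0],[0.005,-0.0004,0,0],[0,0,0,0],[0,0,0,0],[0,0,0,0],[0,0,0,0],[0,0,0,0]]}}

```text
time: 11.68
ee_pos: [510.4, 191.4, 64.1]
eef_rot: [3.139, -0.127, -0.005]
force: [-6.8, -0.0, 6.6]
width: 0.087
grasp_force: 50.0
```

Request:
{"name": "move_arm", "arguments": {"plan": [[0.005,-0.0004,0,0],[0,0,0,0],[0.005,-0.0004,0,0],[0,0,0,0],[0,0,0,0],[0,0,0,0],[0,0,0,0],[0,0,0,0]]}}

```text
time: 12.35
ee_pos: [513.8, 191.1, 64.1]
eef_rot: [3.139, -0.127, -0.0]
force: [-3.3, -0.3, 3.2]
width: 0.082
grasp_force: 49.6
```

Request:
{"name": "move_arm", "arguments": {"plan": [[0.005,-0.0004,0,0],[0,0,0,0],[0.005,-0.0004,0,0],[0,0,0,0],[0,0,0,0],[0,0,0,0],[0,0,0,0],[0,0,0,0]]}}

```text
time: 13.02
ee_pos: [516.4, 190.9, 64.2]
eef_rot: [-3.139, 0.127, -0.001]
force: [2.0, -0.8, -1.0]
width: 0.085
grasp_force: 48.9
```

Request:
{"name": "move_arm", "arguments": {"plan": [[0.004,-0.0003,0,0],[0,0,0,0],[0.003,-0.0002,0,0],[0,0,0,0],[0,0,0,0],[0,0,0,0],[0,0,0,0],[0,0,0,0]]}}

```text
time: 13.68
ee_pos: [517.3, 190.8, 64.2]
eef_rot: [3.139, -0.127, -0.0]
force: [-1.5, -0.7, 0.4]
width: 0.084
grasp_force: 49.2
```

Request:
{"name": "move_arm", "arguments": {"plan": [[0.002,-0.0002,0,0],[0,0,0,0],[0,0,0,0],[0,0,0,0],[0,0,0,0],[0,0,0,0],[0,0,0,0],[0,0,0,0]]}}

```text
time: 14.35
ee_pos: [517.8, 190.8, 64.2]
eef_rot: [-3.139, 0.127, -0.0]
force: [-0.8, 0.1, 0.2]
width: 0.084
grasp_force: 49.1
```

Run:
```python
from station import arm
from h import *
np.set_printoptions(precision=2,suppress=True,linewidth=150)
o=arm.get_obs();print(o["time"],o["ee_pos"],o["force"],o["grasp_force"])
x=R.from_rotvec(o["eef_rot"]).as_matrix()[:,0];yaw=np.arctan2(x[1],x[0])
c=arm.read_camera("wrist");np.savez("pics/wrist5.npz",**c);cv2.imwrite("pics/wrist5.png",cv2.resize(c["image"][120:300,200:360,::-1],None,fx=3,fy=3))
P=cloud(c);Y=R.from_euler("z",yaw).as_matrix()
q=clip(c,o["ee_pos"],yaw,(130,300,230,320));l=q[(q[:,2]<-12)&(q[:,2]>-30)]
for a in range(6,44,4):
    s=l[(l[:,0]>=a)&(l[:,0]<a+4)]
    if len(s):print(a,len(s),(s[:,1].min()+s[:,1].max())/2,np.median(s[:,2]))
k=(P[...,2]>51)&(P[...,2]<60);k[200:]=0
q=(P[k]-o["ee_pos"])@Y
q=q[(q[:,0]>15)&(q[:,0]<50)&(abs(q[:,1])<15)];print(len(q),"post rel",q.mean(0),q.min(0),q.max(0),"front",l[:,0].max())
```

```text
14.35 [517.81 190.84  64.2 ] [-0.82  0.15  0.2 ] 49.07501409994438
6 71 -0.12944819542634578 -18.128505215171614
10 218 -3.9898870490202776 -18.099258021503957
14 400 -0.3478858110986547 -18.190837765065282
18 357 -0.4091963428885306 -18.19280784713699
22 146 -0.44230555229562807 -18.460747152065963
26 109 -0.3821436620195815 -18.254950604630565
30 106 -0.6197310115288 -18.13172873715861
34 127 -0.3664163966368399 -18.185442837740922
38 40 -0.5759010702794249 -18.535579542056084
1491 post rel [35.71 -0.27 -9.3 ] [ 26.35 -12.09 -13.09] [46.13 11.4  -6.91] front 40.027854385809334
```

View pics/wrist5.png

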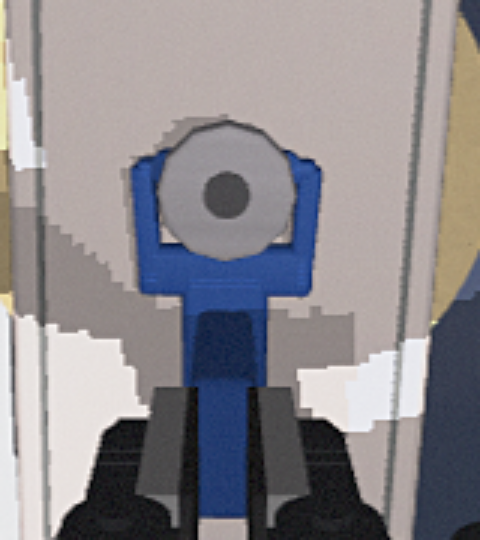

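The wrist view shows the post partway into the mouth, with the clip about 3 mm short of home. I'll continue in small steps.

Request:
{"name": "move_arm", "arguments": {"plan": [[0.004,-0.0003,0,0],[0,0,0,0],[0,0,0,0],[0.003,-0.0002,0,0],[0,0,0,0],[0,0,0,0],[0,0,0,0],[0,0,0,0]]}}

```text
time: 15.07
ee_pos: [519.3, 190.7, 64.2]
eef_rot: [-3.139, 0.127, -0.001]
force: [-0.2, 0.0, -0.3]
width: 0.082
grasp_force: 49.0
```

Request:
{"name": "move_arm", "arguments": {"plan": [[0.003,-0.0002,0,0],[0,0,0,0],[0,0,0,0],[0,0,0,0],[0,0,0,0],[0,0,0,0],[0,0,0,0],[0,0,0,0]]}}

```text
time: 15.73
ee_pos: [519.8, 190.7, 64.2]
eef_rot: [-3.139, 0.127, -0.0]
force: [0.2, -0.5, -0.7]
width: 0.082
grasp_force: 49.0
```

Request:
{"name": "move_arm", "arguments": {"plan": [[0.002,-0.0002,0,0],[0,0,0,0],[0,0,0,0],[0,0,0,0],[0,0,0,0],[0,0,0,0],[0,0,0,0],[0,0,0,0]]}}

```text
time: 16.4
ee_pos: [520.1, 190.6, 64.2]
eef_rot: [-3.139, 0.127, 0.0]
force: [0.1, 0.3, 0.6]
width: 0.087
grasp_force: 49.1
```

Request:
{"name": "move_arm", "arguments": {"plan": [[0.002,-0.0002,0,0],[0,0,0,0],[0,0,0,0],[0,0,0,0],[0,0,0,0],[0,0,0,0],[0,0,0,0],[0,0,0,0]]}}

```text
time: 17.07
ee_pos: [520.6, 190.6, 64.2]
eef_rot: [-3.139, 0.127, -0.0]
force: [0.4, -0.0, -0.3]
width: 0.088
grasp_force: 49.0
```

Request:
{"name": "move_arm", "arguments": {"plan": [[0.002,-0.0002,0,0],[0,0,0,0],[0,0,0,0],[0,0,0,0],[0,0,0,0],[0,0,0,0],[0,0,0,0],[0,0,0,0]]}}

```text
time: 17.73
ee_pos: [520.8, 190.6, 64.2]
eef_rot: [3.139, -0.127, -0.0]
force: [-1.2, -0.1, 2.5]
width: 0.084
grasp_force: 49.3
```

Request:
{"name": "move_arm", "arguments": {"plan": [[0.0015,-0.0001,0,0],[0,0,0,0],[0,0,0,0],[0,0,0,0],[0,0,0,0],[0,0,0,0],[0,0,0,0],[0,0,0,0]]}}

```text
time: 18.4
ee_pos: [521.1, 190.5, 64.2]
eef_rot: [3.139, -0.127, -0.001]
force: [-4.1, -1.1, 3.7]
width: 0.085
grasp_force: 49.6
```

Request:
{"name": "move_arm", "arguments": {"plan": [[0.001,-0.0001,0,0],[0,0,0,0],[0,0,0,0],[0,0,0,0],[0,0,0,0],[0,0,0,0],[0,0,0,0],[0,0,0,0]]}}

```text
time: 19.07
ee_pos: [521.2, 190.5, 64.2]
eef_rot: [3.139, -0.127, -0.001]
force: [-5.0, 0.1, 5.2]
width: 0.083
grasp_force: 49.8
```

The force is rising steeply, so the clip is home. I'll release and retreat upward.

Request:
{"name": "move_arm", "arguments": {"plan": [[0,0,0,0],[0,0,0,0],[0,0,0,0],[0,0,0,0],[0,0,0,0],[0,0,0,0],[0,0,0,0],[0,0,0,0]], "grip": 0}}

```text
time: 19.73
ee_pos: [521.5, 190.5, 64.2]
eef_rot: [-3.139, 0.127, -0.0]
force: [0.5, -0.3, 0.3]
width: 1.002
grasp_force: 0.0
```

Request:
{"name": "move_arm", "arguments": {"plan": [[0,0,0.05,0],[0,0,0.1,0],[0,0,0.12,0],[0,0,0.1,0],[-0.05,0,0.05,0],[-0.1,0,0,0],[-0.03,0,0,0],[0,0,0,0]]}}

```text
time: 20.4
ee_pos: [484.2, 190.7, 148.6]
eef_rot: [3.139, -0.126, -0.0]
force: [-0.5, -0.2, -0.5]
width: 1.001
grasp_force: 0.0
```

Run:
```python
from station import arm
from h import *
np.set_printoptions(precision=2,suppress=True,linewidth=150)
o=arm.get_obs();print(o["time"],o["ee_pos"],o["force"],o["width"])
c=arm.read_camera("wrist");P=cloud(c)
cv2.imwrite("pics/wrist6.png",c["image"][:,:,::-1])
yaw=np.arctan2(-.0808,.997);Y=R.from_euler("z",yaw).as_matrix()
h=cv2.cvtColor(c["image"],cv2.COLOR_RGB2HSV);m=cv2.inRange(h,(105,150,30),(125,255,255))>0
q=P[m]@Y;Z=np.array([521.2,190.5,0])@Y;q=q-Z
q=q[(abs(q[:,0])<60)&(abs(q[:,1])<40)]
l=q[(q[:,2]>41)&(q[:,2]<50)];t=q[q[:,2]>70]
print("clip",l.min(0),l.max(0),np.median(l,0),"tab",t.min(0),t.max(0))
k=P[(P[...,2]>51)&(P[...,2]<60)]@Y-Z;k=k[(abs(k[:,1])<14)&(k[:,0]>18)&(k[:,0]<50)]
print("cap",k.min(0),k.max(0),k.mean(0))
```

```text
20.4 [484.23 190.67 148.55] [-0.51 -0.23 -0.48] 1.0008529538346014
clip [-15.22 -15.62  43.49] [38.94 14.86 49.25] [17.16 -2.65 45.89] tab [-11.99  -4.7   71.79] [10.98  4.9  83.18]
cap [ 18.95 -12.1   52.42] [42.78 11.16 57.68] [30.91 -0.16 55.  ]
```

View pics/wrist6.png

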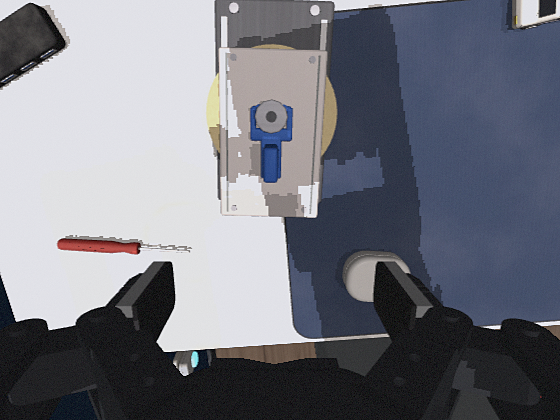

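The wrist view shows the clip level on the plate at (271,140), with the post at (271,116) at the back of its mouth. The cap centre (30.9) matches the clip origin (about 31.5). I'll hand it in.

```bash
python3 -c "
from station import arm
print(arm.sign_off())"
```

```text
the job is handed in; nothing more can be done
None
```

The clip is in the groove with the post at the back of its mouth, the gripper has let go and backed off, and the job is handed in. The hand-in gave no verdict; the last push read about 5 N at the wrist (limits 15 N and 30 N), and the arm never went near the bystanders, though I did not re-measure them.

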